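# Clamp the long forceps and hold the tips on the inspection lines

### The arm

A 7-joint arm with a two-finger parallel gripper is mounted at the origin on the work surface. World frame = base frame: x ahead of the robot, y to its left, z up, the work surface at z = 0. Lengths are in m, angles in rad, forces in N, time in s.
With the tool pointing down it reaches from about 0.375 to 0.925 m from the base axis. Payload 3.1 kg.
Tool frame: the origin (TCP) lies at the very end of the fingers, on their centre line; the grasp point (between the pads) lies 19 mm behind it (robot.hold_point_z is the distance from the TCP to the grasp point, in m); y points along the fingers, z is the direction in which the jaws open and shut, and the axes are right-handed (so a half turn about y gives the same grasp; the last joint's range is limited). The gripper opens to 85 mm and grips with 20 to 120 N. Pads are 22 mm wide; open, the fingers measure 114 mm over their backs; the gripper's body (76 mm by 85 mm) begins 54 mm behind the grasp point. The pads swing forward as they close: fully open they stand 13 mm farther back than shut.
Start: joints at [1.157, 0.383, 0.044, 1.598, -0.018, 1.161, -0.05], TCP at [0.202, -0.618, 0.231] pointing down, gripper open.
Joint ranges: [-2.61, 2.61], [-0.41, 2.15], [-1.48, 1.57], [0, 2.5], [-1.57, 4.71], [0.05, 1.97], [-2.85, 2.85]. Speed limits (rad/s): [2.79, 2.79, 3.14, 3.14, 3.14, 3.14, 3.14].

### API

Orientations are given as a rotation vector (axis times angle).
In Python, from station import telemetry, imaging, robot gives the robot as it stands.
- The arm moves only by the shell command python3 -m crank 'ROWS'. ROWS is a JSON object of lists of equal length, an entry for each row: "gripper": the finger opening in cm, from 0 to 8.54; "translation": the shift along the tool's x, y, z in cm, a list of three; "turn": the turn about the tool's y in degrees. A call has 1 to 10 rows; each row is the pose to reach, as a shift and turn from the pose commanded when the call began, along the tool's axes at that moment; what a row does not reach only later rows make up. A row lasts 1/8 s, in which the tool goes at most 62.5 mm and 10.7 degrees, less where a joint would pass 70% of its speed; a pose out of reach is approached as far as the arm can. A call with a gripper value outside its range is refused whole. The fingers move at their own pace and stop on an object; the grip force is fixed at half the most. Time passes only in rows, so rows that repeat a pose let the fingers close. It gives the time, the measured TCP pose, the force and the opening at its end, in the units of the state.
- telemetry.observe(): the state, without advancing time (a new reading comes with each control period).
- imaging.grab_frame(name): name is "side" or "top"; returns the picture (384x512x3 uint8, red, green, blue); there is no depth.
- imaging.get_calibration(name): a dict with "fx", "fy", "cx", "cy" (pixels), "cam_to_world" (4x4, takes a point from camera to world coordinates). Camera axes: x right, y up, looking along -z (the intrinsics and any distortion apply to the point x, -y, -z); pixel columns grow to the right and rows downward; lengths in m; the calibration is good to about 2 mm. A picture is of the moment at which its call begins. get_calibration takes no time and is no camera call.
- robot.sign_off(): hands the job in, once; it reports no verdict.
The state is a dict: "t": time; "joints": joint angles; "joint_velocities": joint speeds; "joint_torque": joint torques, N m; "tcp_pos": TCP position; "orientation": TCP orientation; "ft_force": force on the tool from outside, world axes, zero at the start; "torque": the same for the moment, N m; "gripper_width": finger opening in m.
Only numpy, scipy, OpenCV 4.12 (cv2) and the standard library are available. Lean on these libraries where they do the work, as an engineer would, in place of code of your own. Each camera call takes 0.05 s, during which the arm holds its last target. There are 200 camera calls.

### The job

The long specimen forceps lie loose in the tip-inspection fixture: clamp them by turning both wing knobs clockwise to their end stops. Then squeeze the legs by their ribbed finger rests until each tip stands over its own engraved line on the white plate (20 mm apart), never pinching the tips shut, and finish while still holding that gap steady with the gripper for the inspection camera. Leave everything else on the bench where it is.

Things in the scene. Friction and masses are not known exactly. Their poses are not given: they have to be found in the camera images.
- fixture: Tip-inspection fixture, fixed to the bench. Black base plate 410 x 140 mm, 12 mm thick; origin at bench level under the forceps' finger rests; x runs from the forceps' heel to its tips, y to its left. Heel block with both clamps at x = -190 to -110 mm, pedestal of the white plate at x = 84 to 126 mm, black camera at x = 152 to 212 mm (75 mm tall); between them only the base plate.
- forceps: Steel forceps, 280 mm long, on edge so the legs open sideways; loose until clamped. Origin: underside of the heel (50 x 20 mm, 14 mm high), 45 mm above the bench; x to the tips, y left. Legs spring about upright axes at x = 20 mm; ribbed finger rests at x = 118 to 182 mm, tips at x = 255 mm. At rest: tips 44 mm apart, finger rests 49 mm over their outer faces.
- pad_left (a point): Middle of the outer face of the left leg's ribbed finger rest (64 mm long, 12 mm high), 52 mm above the bench. It moves 0.55 mm inwards per 1 mm of its tip. With the tips 20 mm apart the finger rests are parallel, about 35 mm over their outer faces, and spring back with 6 to 8 N on each finger.
- pad_right (a point): Middle of the outer face of the right leg's ribbed finger rest, 52 mm above the bench.
- tip_left (a point): Centre of the left tip's end (tip 3 mm thick, 6 mm high), 3 mm above the white plate on which the tips rest.
- tip_right (a point): Centre of the right tip's end.
- line_left (a point): Left engraved black line on the white plate (74 x 42 mm), the point below the tip's end; the line is 1.6 mm wide and runs along the forceps.
- line_right (a point): Right engraved black line; the two lines are 20 mm apart, centre to centre.
- seat (a point): Point of the fixture, 45 mm above the bench, where the forceps' origin belongs when they are seated.
- knob_left (a joint): Turn of the left clamp's captive wing knob in rad. 0 = fully loose, wing along the fixture's x axis; grows clockwise seen from above; 1.57 = end stop (clamped), wing along the fixture's y axis. Starts between 0.1 and 0.5, stays where it is left; turning it takes about 0.07 N m; it presses the steel toe clamp down on the heel.
- knob_right (a joint): The same for the right clamp's wing knob.
- knob_left_grip (a point): Middle of the left knob's wing, on the knob's axis: 92 mm above the bench, 42 mm left of the heel's middle. The wing is 42 mm long, 12 mm thick and 26 mm high, 79 to 105 mm above the bench. Below it are a round hub (26 mm across, top 80 mm above the bench) and the steel clamp strap (top 70 mm).
- knob_right_grip (a point): The same for the right knob, 42 mm right of the heel.
- dish: Clear round culture dish with a tan filling, 86 mm across, 14 mm tall; not part of the job, leave it alone. Origin at the centre of its underside.
- small_tweezers: Small closed steel tweezers, 118 mm long, lying flat on the bench; not part of the job, leave it alone. Origin at the centre of its underside.
- slide_box: White slide box, 85 x 75 mm, 34 mm tall; not part of the job, leave it alone. Origin at the centre of its underside.
- specimen_jar: Small glass jar with a white cap, 38 mm across, 52 mm tall; not part of the job, leave it alone. Origin at the centre of its underside.
- amber_bottle: Amber bottle with a black cap, 60 mm across, 125 mm tall; not part of the job, leave it alone. Origin at the centre of its underside.
- screwdriver: Screwdriver, 160 mm long; not part of the job, leave it alone. Origin at the centre of its underside.
- vial_rack: White rack of glass vials, 70 x 160 mm, 69 mm tall; not part of the job, leave it alone. Origin at the centre of its underside.

How it is judged:
By the outcome, as a careful person would: the job done as asked, in the order asked, and still so for the second after the job is handed in, while the arm keeps its last pose, push and grip.
It also fails if it takes over 54 s, if anything falls off the work surface, if the arm or the gripper's body presses on something with over 40 N, if the wrist force passes 120 N, or if a joint passes its speed limit or range.

## Working session

There is one attempt and no reset: what is moved stays moved. The work goes in short steps, Python scripts to look and compute and a shell command to move; the robot and the scene stay as the last step left them, time stands still between calls to the robot, and variables do not carry over. Pictures are saved under pics/ and viewed, about 8 in all and at most 12, crops included, and the job is handed in when it is done.

```bash
mkdir -p pics; ls
python3 - <<'E'
from station import telemetry, imaging, robot
import cv2, numpy as np
s=telemetry.observe()
for k,v in s.items(): print(k,np.round(v,4))
print(robot.hold_point_z)
for n in ("side","top"):
    c=imaging.get_calibration(n); print(n,{k:np.round(v,4).tolist() for k,v in c.items()})
    im=imaging.grab_frame(n); cv2.imwrite(f"pics/{n}0.png",cv2.resize(im[:,:,::-1],(800,600),interpolation=cv2.INTER_CUBIC)); np.save(f"{n}0.npy",im)
E
```

```text
pics
t 0.0
joints [ 1.1572  0.3838  0.0438  1.5996 -0.0179  1.1612 -0.0499]
joint_velocities [-0.0006 -0.0005 -0.0004 -0.0006  0.0005 -0.0004  0.0009]
joint_torque [-4.00000e-04 -4.33460e+01  1.02430e+00 -2.49513e+01  1.06000e-02
  1.14000e-02  0.00000e+00]
tcp_pos [ 0.2016 -0.617   0.2299]
orientation [-0.3272  2.0538 -2.0484]
ft_force [-0.6607 -0.5254  0.2047]
torque [0.0102 0.0454 0.0078]
gripper_width 0.0857
0.0187
side {'fx': 414.3171, 'fy': 414.3171, 'cx': 248.2117, 'cy': 181.5624, 'cam_to_world': [[-0.6997, 0.4518, -0.5534, -0.2729], [-0.7142, -0.4237, 0.5571, 0.9411], [0.0172, 0.7851, 0.6192, 1.0295], [0.0, 0.0, 0.0, 1.0]]}
top {'fx': 420.2051, 'fy': 420.2051, 'cx': 256.9741, 'cy': 195.5902, 'cam_to_world': [[0.0295, 0.9877, -0.1536, 0.3606], [-0.9995, 0.0282, -0.0105, 0.059], [-0.006, 0.1538, 0.9881, 1.4187], [0.0, 0.0, 0.0, 1.0]]}
```

View pics/top0.png

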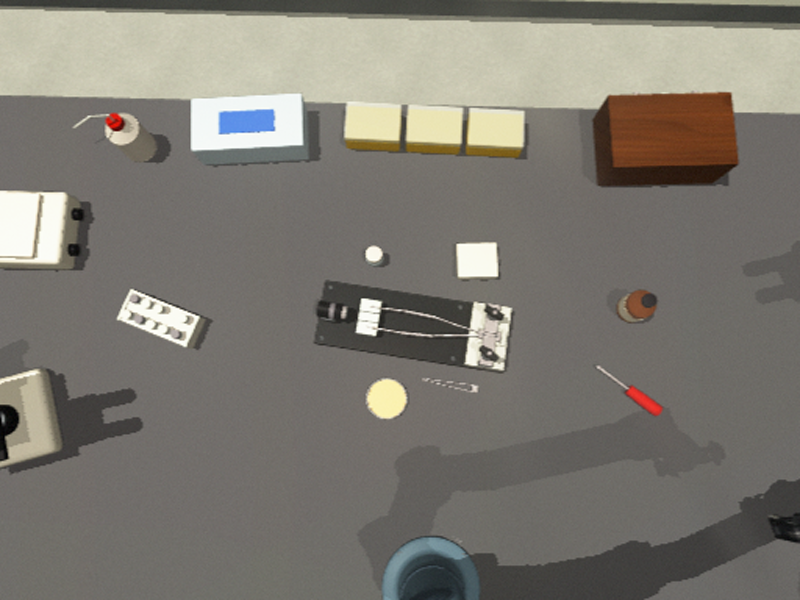

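View pics/side0.png

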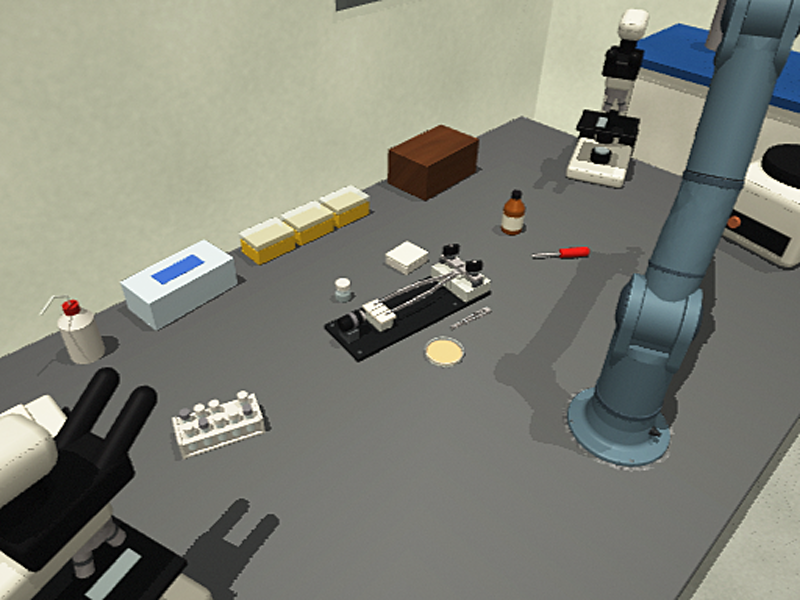

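The top view shows the fixture at about (320–510, 282–370) in the 800-px view, with the heel on the right. The dish is at (386, 398) and the tweezers at (450, 384). I'll crop in for measurement.

```bash
cat > h.py <<'E'
from station import telemetry, imaging, robot
import cv2, numpy as np
from scipy.spatial.transform import Rotation as R
def proj(n,P):
    c=imaging.get_calibration(n); T=np.array(c["cam_to_world"]); p=(np.atleast_2d(P)-T[:3,3])@T[:3,:3]
    return np.c_[c["cx"]+c["fx"]*p[:,0]/-p[:,2], c["cy"]+c["fy"]*p[:,1]/p[:,2]]
def ray(n,uv,z):
    c=imaging.get_calibration(n); T=np.array(c["cam_to_world"]); uv=np.atleast_2d(uv)
    d=np.c_[(uv[:,0]-c["cx"])/c["fx"],-(uv[:,1]-c["cy"])/c["fy"],-np.ones(len(uv))]@T[:3,:3].T
    return T[:3,3]+d*((z-T[2,3])/d[:,2])[:,None]
def crop(im,x0,y0,w,h,f,name):
    cv2.imwrite("pics/"+name,cv2.resize(np.ascontiguousarray(im[y0:y0+h,x0:x0+w,::-1]),None,fx=f,fy=f,interpolation=cv2.INTER_CUBIC))
E
python3 - <<'E'
from h import *
t=np.load("top0.npy"); s=np.load("side0.npy")
a=cv2.resize(np.ascontiguousarray(t[175:245,198:332]),None,fx=5.9,fy=5.9,interpolation=cv2.INTER_CUBIC)[:,:790]
b=cv2.resize(np.ascontiguousarray(s[148:233,203:320]),None,fx=5.9,fy=5.9,interpolation=cv2.INTER_CUBIC)
cv2.imwrite("pics/a.png",a[:,:,::-1]); cv2.imwrite("pics/b.png",b[:,:,::-1]); print(a.shape,b.shape)
E
```

```text
(413, 790, 3) (502, 690, 3)
```

View pics/a.png

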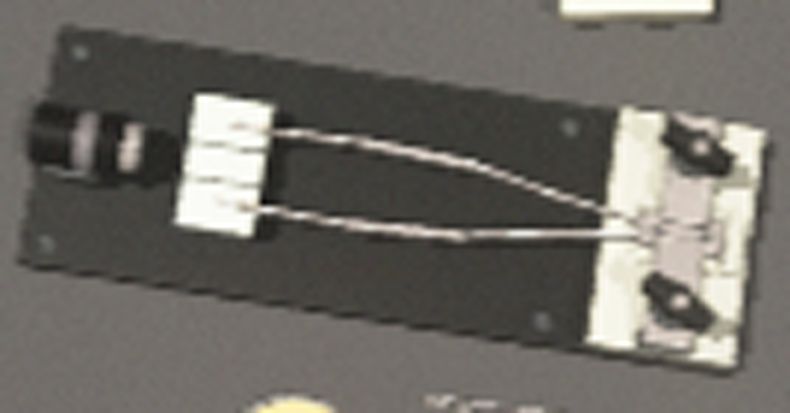

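View pics/b.png

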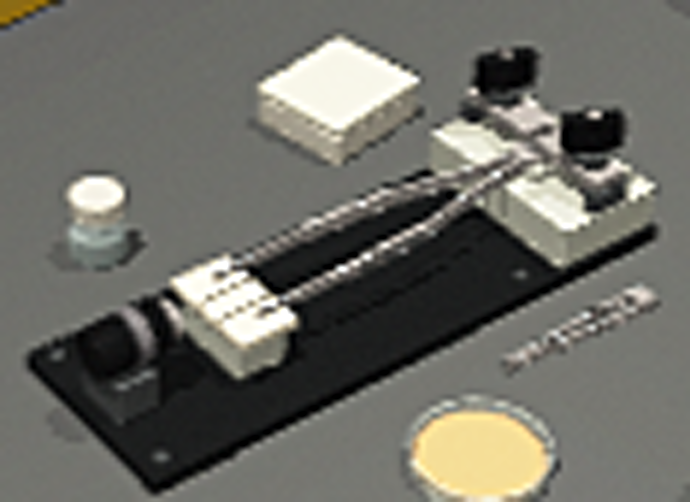

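The zoomed top crop shows the base corners at (62, 28) and (20, 265), and the heel-end corners at (770, 128) and (738, 370). Knob centres are at (700, 148) and (680, 302), tips at about (235, 126) and (235, 207), and lines at about y=153 and 184. Next I'll fit the fixture pose.

```bash
cat > fit.py <<'E'
from h import *
from scipy.optimize import least_squares
A=lambda p:(np.array(p)+.5)/5.9+[198-.5,175-.5]
B=lambda p:(np.array(p)+.5)/5.9+[203-.5,148-.5]
# base plate x: unknown offset of centre -> corners at x = xe (tip end); block/other features
# name, fixture coords, pixel
xe=0.21
obs=[("top",(xe,-.07,.012),A((62,28))),("top",(xe,.07,.012),A((20,265))),
("top",(-.16,-.042,.105),A((700,146))),("top",(-.16,.042,.105),A((680,300))),
("side",(xe,-.07,.012),B((32,360))),("side",(xe,.07,.012),B((153,488))),
("side",(-.16,-.042,.105),B((505,53))),("side",(-.16,.042,.105),B((594,116)))]
E
cat > fit1.py <<'E'
from fit import *
def W(q,P):
    P=np.array(P); c,s=np.cos(q[2]),np.sin(q[2]); return np.array([q[0]+c*P[0]-s*P[1],q[1]+s*P[0]+c*P[1],P[2]])
def res(q):
    r=[]
    for n,P,uv in obs:
        P=(q[3],P[1],P[2]) if P[0]==xe else P
        off=np.array(q[4:6]) if n=="side" else np.zeros(2)
        r.append(proj(n,W(q,P))[0]+off-uv)
    return np.r_[np.ravel(r)]
if __name__=="__main__":
    f=least_squares(res,[.5,-.05,1.45,.21,0,0]); q=f.x
    print(np.round(q,4),np.degrees(q[2])); print(np.round(f.fun.reshape(-1,2),2).tolist())
    for k,P in dict(knobL=(-.16,.042,.092),knobR=(-.16,-.042,.092),org=(0,0,.052),plate=(.105,0,.05)).items(): print(k,np.round(W(q,P),4))
    # direct triangulation-free check of line/tip points (tips z~.05)
    T=ray("top",[A((235,126)),A((235,207)),A((230,153)),A((228,184)),A((193,92)),A((275,103)),A((178,227)),A((258,237))],.05)
    c,s=np.cos(q[2]),np.sin(q[2]); print(np.round((T[:,:2]-q[:2])@np.array([[c,-s],[s,c]]),4))
    np.save("q.npy",q)
    x=R.from_rotvec(telemetry.observe()["orientation"]).as_matrix(); print(np.round(x,3))
E
python3 fit1.py
```

```text
[0.5365 0.049  1.4493 0.2041 0.1875 0.6275] 83.03782828852346
[[-0.24, -0.03], [-0.13, 0.25], [0.16, -0.18], [0.09, 0.0], [-0.86, -0.56], [0.76, -0.46], [0.19, 0.72], [-0.09, 0.3]]
knobL [ 0.4754 -0.1047  0.092 ]
knobR [ 0.5587 -0.1149  0.092 ]
org [0.5365 0.049  0.052 ]
plate [0.5492 0.1532 0.05  ]
[[ 0.0924 -0.0228]
 [ 0.0852  0.0222]
 [ 0.0928 -0.0074]
 [ 0.0911  0.01  ]
 [ 0.1187 -0.0383]
 [ 0.0723 -0.039 ]
 [ 0.1148  0.038 ]
 [ 0.07    0.0368]]
[[-0.951 -0.001  0.311]
 [-0.311  0.002 -0.951]
 [ 0.    -1.    -0.002]]
```

```bash
sed -i 's/(-\.16,/(-.15,/g' fit.py fit1.py
cat >> h.py <<'E'
def go(target=None,yaw=None):
    """shift (cm, tool axes) to world TCP target and turn (deg) so that tool z has world yaw (mod 180)"""
    s=telemetry.observe(); M=R.from_rotvec(s["orientation"]).as_matrix(); p=np.array(s["tcp_pos"])
    y0=np.degrees(np.arctan2(M[1,2],M[0,2]))
    print("t %.2f tcp %s zyaw %.1f w %.4f F %s"%(s["t"],np.round(p,4),y0,s["gripper_width"],np.round(s["ft_force"],1)), "T",np.round(s["torque"],2))
    if target is not None: print(" shift cm",np.round(M.T@(np.array(target)-p)*100,2))
    if yaw is not None: print(" turn deg",round((y0-yaw+90)%180-90,1))
E
python3 fit1.py
python3 - <<'E'
from h import *
from fit import A
q=np.load("q.npy"); t=np.load("top0.npy").astype(int).sum(2)
for n,c in (("L",(680,302)),("R",(700,148))):
    c=A(c); yy,xx=np.mgrid[0:384,0:512]; m=(np.hypot(xx-c[0],yy-c[1])<8.5)
    w=np.clip(260-t,0,260)*m; P=ray("top",np.c_[xx[m],yy[m]],.1)[:,:2]; ww=w[m]/w[m].sum()
    mu=ww@P; C=(P-mu).T@((P-mu)*ww[:,None]); ev,V=np.linalg.eigh(C); v=V[:,1]*np.sign(V[1,1])
    print(n,"centroid",np.round(mu,4),"sd mm",np.sqrt(ev)*1e3,"wing yaw",np.degrees(np.arctan2(v[1],v[0])),"angle",q[2]-np.arctan2(v[1],v[0]))
go((.4754,-.1047,.14),54)
E
```

```text
[0.5352 0.0391 1.4493 0.2141 0.1875 0.6275] 83.03782827436339
[[-0.24, -0.03], [-0.13, 0.25], [0.16, -0.18], [0.09, 0.0], [-0.86, -0.56], [0.76, -0.46], [0.19, 0.72], [-0.09, 0.3]]
knobL [ 0.4754 -0.1047  0.092 ]
knobR [ 0.5587 -0.1149  0.092 ]
org [0.5352 0.0391 0.052 ]
plate [0.548  0.1433 0.05  ]
[[ 0.1024 -0.0228]
 [ 0.0952  0.0222]
 [ 0.1028 -0.0074]
 [ 0.1011  0.01  ]
 [ 0.1287 -0.0383]
 [ 0.0823 -0.039 ]
 [ 0.1248  0.038 ]
 [ 0.08    0.0368]]
[[-0.951 -0.001  0.311]
 [-0.311  0.002 -0.951]
 [ 0.    -1.    -0.002]]
L centroid [ 0.4732 -0.1025] sd mm [ 4.25482095 11.56215266] wing yaw 54.48467878020901 angle 0.4983464704871473
R centroid [ 0.555  -0.1133] sd mm [ 4.22556337 11.78428774] wing yaw 59.410001205321926 angle 0.412383377446615
t 0.10 tcp [ 0.2016 -0.617   0.23  ] zyaw -71.9 w 0.0855 F [ 0.1 -0.5 -0.2] T [-0.02 -0.01 -0.03]
 shift cm [-41.94   9.09 -40.17]
 turn deg 54.1
```

```bash
python3 -m crank '{"gripper":[4,4,4,4,4,4,4,4,4,4],"translation":[[-41.9,5,-40.2],[-41.9,5,-40.2],[-41.9,5,-40.2],[-41.9,5,-40.2],[-41.9,5,-40.2],[-41.9,5,-40.2],[-41.9,5,-40.2],[-41.9,5,-40.2],[-41.9,5,-40.2],[-41.9,5,-40.2]],"turn":[-36.5,-36.5,-36.5,-36.5,-36.5,-36.5,-36.5,-36.5,-36.5,-36.5]}'
python3 -m crank '{"gripper":[4,4,4],"translation":[[0,0,0],[0,0,0],[0,0,0]],"turn":[0,0,0]}'
python3 -c "
from h import *
go((.475,-.1043,.084),-35.5)"
```

```text
t: 1.35
tcp_pos: [0.4765, -0.1003, 0.181]
orientation: [-0.855, 1.644, -1.641]
ft_force: [0.4, -0.2, -0.4]
gripper_width: 0.04
t: 1.72
tcp_pos: [0.4745, -0.1077, 0.1811]
orientation: [-0.849, 1.65, -1.651]
ft_force: [-0.5, 0.8, -0.3]
gripper_width: 0.04
t 1.73 tcp [ 0.4745 -0.1077  0.1811] zyaw -35.6 w 0.0400 F [-0.5  0.8 -0.3] T [ 0.01 -0.    0.06]
 shift cm [-0.31  9.71 -0.15]
 turn deg -0.1
```

```bash
python3 -m crank '{"gripper":[4,4,4,4],"translation":[[-0.3,4,-0.15],[-0.3,5.5,-0.15],[-0.3,5.5,-0.15],[-0.3,5.5,-0.15]],"turn":[0,0,0,0]}'
python3 - <<'E'
from h import *
go((.475,-.1043,.084),-35.5)
t=imaging.grab_frame("top"); s=imaging.grab_frame("side")
a=cv2.resize(np.ascontiguousarray(t[175:245,270:340]),None,fx=5.6,fy=5.6,interpolation=cv2.INTER_CUBIC)
b=cv2.resize(np.ascontiguousarray(s[130:200,260:330]),None,fx=5.6,fy=5.6,interpolation=cv2.INTER_CUBIC)
cv2.imwrite("pics/k1.png",np.hstack([a,b])[:,:,::-1])
E
```

```text
t: 2.22
tcp_pos: [0.4766, -0.1028, 0.1272]
orientation: [-0.849, 1.647, -1.649]
ft_force: [0.5, 0.5, -0.5]
gripper_width: 0.0399
t 2.23 tcp [ 0.4766 -0.1028  0.1272] zyaw -35.4 w 0.0399 F [ 0.5  0.5 -0.5] T [ 0.04 -0.03 -0.04]
 shift cm [ 0.22  4.32 -0.05]
 turn deg 0.1
```

View pics/k1.png

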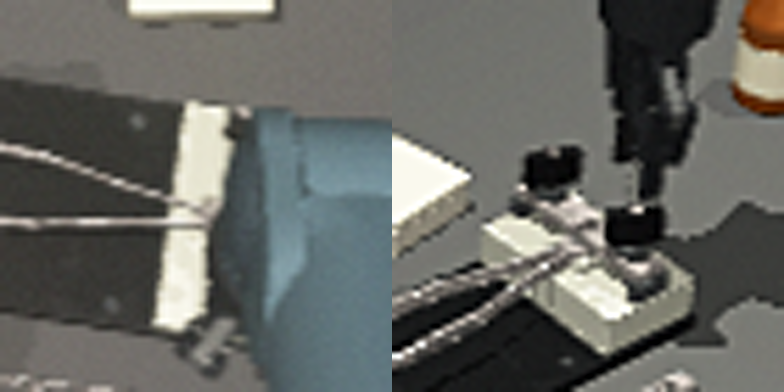

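The fingers straddle the left knob: finger tips at about (625, 162) and (650, 200), knob top at (636, 210). I'll descend and close.

```bash
python3 -m crank '{"gripper":[4,4,4,4,0,0,0,0],"translation":[[0.1,2,0],[0.1,4.2,0],[0.1,4.2,0],[0.1,4.2,0],[0.1,4.2,0],[0.1,4.2,0],[0.1,4.2,0],[0.1,4.2,0]],"turn":[0,0,0,0,0,0,0,0]}'
python3 -c "
from h import *
go((.475,-.1043,.084),-97)"
```

```text
t: 3.32
tcp_pos: [0.4746, -0.1021, 0.0855]
orientation: [-0.852, 1.65, -1.647]
ft_force: [-3.3, 1.1, 7.1]
gripper_width: 0.0161
t 3.33 tcp [ 0.4746 -0.1021  0.0855] zyaw -35.4 w 0.0161 F [-3.3  1.1  7.1] T [ 0.47  0.9  -0.01]
 shift cm [0.16 0.15 0.16]
 turn deg 61.6
```

```bash
python3 -m crank '{"gripper":[0,0,0,0,0,0,0,0],"translation":[[0,0,0],[0,0,0],[0,0,0],[0,0,0],[0,0,0],[0,0,0],[0,0,0],[0,0,0]],"turn":[0,10,20,30,40,50,58,58]}'
python3 -c "
from h import *
go((.475,-.1043,.084),-97)"
```

```text
t: 4.32
tcp_pos: [0.4752, -0.1033, 0.0856]
orientation: [-0.066, -2.19, 2.191]
ft_force: [-2.5, -0.9, 5.1]
gripper_width: 0.0161
t 4.33 tcp [ 0.4752 -0.1033  0.0856] zyaw -93.5 w 0.0161 F [-2.5 -0.9  5.1] T [ 0.06  0.58 -0.06]
 shift cm [0.01 0.16 0.1 ]
 turn deg 3.5
```

```bash
python3 -m crank '{"gripper":[0,0,0,0],"translation":[[0,0,0],[0,0,0],[0,0,0],[0,0,0]],"turn":[4,7,10,10]}'
python3 - <<'E'
from h import *
go((.475,-.1043,.084),-97)
s=imaging.grab_frame("side")
crop(s,245,125,80,80,7,"k2.png")
E
```

```text
t: 4.82
tcp_pos: [0.4762, -0.1038, 0.0855]
orientation: [-0.249, -2.097, 2.1]
ft_force: [0.5, -0.7, 4.4]
gripper_width: 0.0159
t 4.83 tcp [ 0.4762 -0.1038  0.0855] zyaw -103.4 w 0.0159 F [ 0.5 -0.7  4.4] T [-0.37  0.11 -0.02]
 shift cm [0.11 0.15 0.07]
 turn deg -6.4
```

View pics/k2.png

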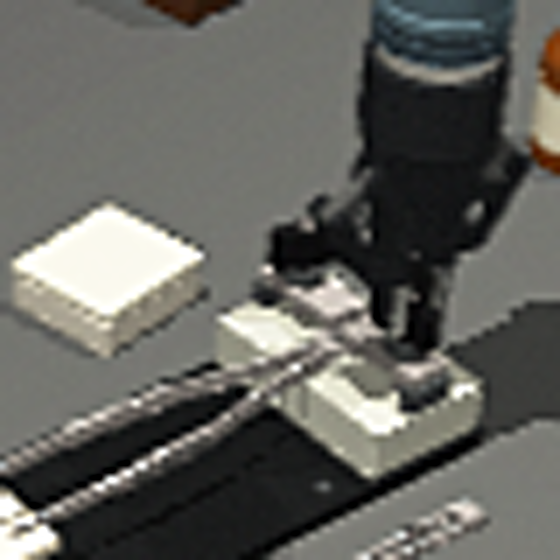

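```bash
python3 -m crank '{"gripper":[0,0,0],"translation":[[0,0,0],[0,0,0],[0,0,0]],"turn":[5,8,8]}'
python3 - <<'E'
from h import *
go((.475,-.1043,.084),-97)
print(proj("side",[[.4754,-.1047,.105]]))
E
python3 -m crank '{"gripper":[0,0,4,4,4,4,4,4,4],"translation":[[0,0,0],[0,0,0],[0,0,0],[0,0,0],[0,0,0],[0,-3,0],[0,-6,0],[0,-7,0],[0,-7,0]],"turn":[0,-8,-14,-14,-14,-14,-14,-14,-14]}'
python3 - <<'E'
from h import *
go()
s=imaging.grab_frame("side")
crop(s,245,125,80,80,7,"k3.png")
E
```

```text
t: 5.25
tcp_pos: [0.4769, -0.1043, 0.0855]
orientation: [-0.381, -2.019, 2.023]
ft_force: [0.4, -3.6, 5.0]
gripper_width: 0.0158
t 5.25 tcp [ 0.4769 -0.1043  0.0855] zyaw -111.2 w 0.0158 F [ 0.4 -3.6  5. ] T [-0.81 -0.1   0.87]
 shift cm [0.18 0.15 0.07]
 turn deg -14.2
[[302.97275669 166.92415884]]
t: 6.38
tcp_pos: [0.4755, -0.103, 0.1545]
orientation: [-0.141, -2.155, 2.155]
ft_force: [-0.1, -0.0, 0.3]
gripper_width: 0.0398
t 6.38 tcp [ 0.4755 -0.103   0.1545] zyaw -97.4 w 0.0398 F [-0.1 -0.   0.3] T [-0.01  0.01 -0.  ]
```

View pics/k3.png

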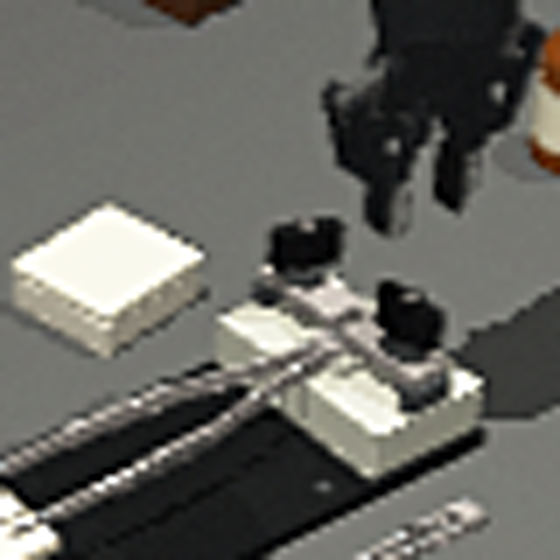

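The left knob's wing now lies across the fixture, from about (380, 290) to (440, 340), and the torque rose to 0.87 N m at the stop. Next is the right knob.

```bash
python3 -c "
from h import *
go((.5585,-.1140,.1545),-30.6)"
```

```text
t 6.42 tcp [ 0.4747 -0.103   0.1536] zyaw -97.4 w 0.0402 F [-0.3 -0.1 -0.6] T [ 0.03 -0.01 -0.04]
 shift cm [-8.45 -0.09  0.01]
 turn deg -66.8
```

```bash
python3 -m crank '{"gripper":[4,4,4,4,4,4,4,4,4,4],"translation":[[-5,0,0],[-8.5,0,0],[-8.5,0,0],[-8.5,0,0],[-8.5,0,0],[-8.5,0,0],[-8.5,0,0],[-8.5,2,0],[-8.5,2,0],[-8.5,2,0]],"turn":[-10,-20,-30,-40,-50,-60,-67,-67,-67,-67]}'
python3 -c "
from h import *
go((.5585,-.1140,.0855),-30.6)"
```

```text
t: 7.68
tcp_pos: [0.5588, -0.1138, 0.1331]
orientation: [-0.911, 1.591, -1.588]
ft_force: [-0.5, -0.5, -0.1]
gripper_width: 0.04
t 7.67 tcp [ 0.5588 -0.1138  0.1331] zyaw -30.5 w 0.0400 F [-0.5 -0.5 -0.1] T [-0.02 -0.03  0.  ]
 shift cm [ 0.03  4.76 -0.01]
 turn deg 0.1
```

```bash
python3 -m crank '{"gripper":[4,4,4,4,0,0,0,0,0],"translation":[[0,2,0],[0,4.75,0],[0,4.75,0],[0,4.75,0],[0,4.75,0],[0,4.75,0],[0,4.75,0],[0,4.75,0],[0,4.75,0]],"turn":[0,0,0,0,0,0,0,0,0]}'
python3 -c "
from h import *
go()"
python3 -m crank '{"gripper":[0,0,0,0,0,0,0,0,0,0],"translation":[[0,0,0],[0,0,0],[0,0,0],[0,0,0],[0,0,0],[0,0,0],[0,0,0],[0,0,0],[0,0,0],[0,0,0]],"turn":[10,20,30,40,50,60,70,76,80,80]}'
python3 -c "
from h import *
go()"
```

```text
t: 8.8
tcp_pos: [0.5579, -0.1126, 0.088]
orientation: [-0.913, 1.591, -1.586]
ft_force: [-5.5, 2.3, 6.0]
gripper_width: 0.0159
t 8.80 tcp [ 0.5579 -0.1126  0.088 ] zyaw -30.4 w 0.0159 F [-5.5  2.3  6. ] T [ 0.51  1.22 -0.12]
t: 10.05
tcp_pos: [0.5604, -0.115, 0.0881]
orientation: [-0.366, -2.028, 2.031]
ft_force: [-0.6, -1.8, 2.5]
gripper_width: 0.0156
t 10.05 tcp [ 0.5604 -0.115   0.0881] zyaw -110.3 w 0.0156 F [-0.6 -1.8  2.5] T [-0.47  0.14  0.4 ]
```

```bash
python3 -m crank '{"gripper":[0,0,0],"translation":[[0,0,0],[0,0,0],[0,0,0]],"turn":[4,5,5]}'
python3 -c "
from h import *
go()"
python3 -m crank '{"gripper":[0,0,4,4,4,4,4,8,8],"translation":[[0,0,0],[0,0,0],[0,0,0],[0,0,0],[0,0,0],[0,-3,0],[0,-6,0],[0,-9,0],[0,-9,0]],"turn":[-8,-14,-18,-18,-18,-18,-18,-18,-18]}'
python3 -c "
from h import *
go((.5352,.0391,.14),-7)"
```

```text
t: 10.42
tcp_pos: [0.5603, -0.115, 0.088]
orientation: [-0.441, -1.978, 1.984]
ft_force: [-1.5, -3.5, 5.0]
gripper_width: 0.0154
t 10.43 tcp [ 0.5603 -0.115   0.088 ] zyaw -115.0 w 0.0154 F [-1.5 -3.5  5. ] T [-0.79  0.38  2.25]
t: 11.55
tcp_pos: [0.562, -0.114, 0.1798]
orientation: [-0.148, -2.157, 2.157]
ft_force: [0.4, 0.8, 0.1]
gripper_width: 0.0747
t 11.55 tcp [ 0.562  -0.114   0.1798] zyaw -97.5 w 0.0747 F [0.4 0.8 0.1] T [ 0.03 -0.04 -0.07]
 shift cm [  4.68   3.95 -14.82]
 turn deg 89.5
```

```bash
python3 -m crank '{"gripper":[8,8,8,8,8,8,8,8,8,8],"translation":[[0,0,-5],[2,0,-10],[4.7,0,-14.8],[4.7,0,-14.8],[4.7,0,-14.8],[4.7,0,-14.8],[4.7,0,-14.8],[4.7,0,-14.8],[4.7,0,-14.8],[4.7,0,-14.8]],"turn":[-10,-20,-30,-40,-50,-60,-70,-80,-90,-90]}'
python3 - <<'E'
from h import *
go((.5352,.0391,.033),-7)
im={n:np.mean([imaging.grab_frame(n) for _ in range(4)],0) for n in("top","side")}
np.save("m1.npy",im["top"]); np.save("m1s.npy",im["side"])
t,s=(im[n].astype(np.uint8) for n in("top","side"))
a=cv2.resize(np.ascontiguousarray(t[175:245,198:332]),None,fx=5.9,fy=5.9,interpolation=cv2.INTER_CUBIC)[:,:790]
b=cv2.resize(np.ascontiguousarray(s[185:215,200:334]),None,fx=5.9,fy=5.9,interpolation=cv2.INTER_CUBIC)[:,:790]
cv2.imwrite("pics/f1.png",np.vstack([a,b])[:,:,::-1])
E
```

```text
t: 12.8
tcp_pos: [0.531, 0.0388, 0.1754]
orientation: [-1.145, 1.308, -1.304]
ft_force: [0.4, 1.0, 0.4]
gripper_width: 0.0798
t 12.80 tcp [0.531  0.0388 0.1754] zyaw -7.6 w 0.0798 F [0.4 1.  0.4] T [-0.03  0.02 -0.01]
 shift cm [-0.08 14.24  0.45]
 turn deg -0.6
```

View pics/f1.png

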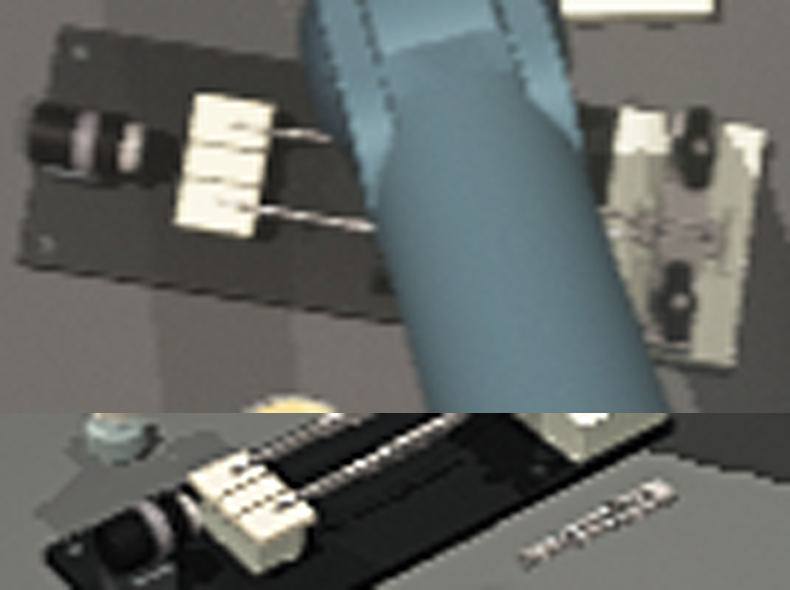

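Both wings now run along the fixture's y at (698, 148) and (680, 302). Tips and lines stay visible on the plate, with tips at about (240, 126) and (240, 208), and lines at y≈153 and 183. I'll check the knob angles numerically and set up the tip and line measurement.

```bash
cat > prof.py <<'E'
from h import *
from scipy.ndimage import map_coordinates
q=np.load("q.npy"); c,s=np.cos(q[2]),np.sin(q[2])
def W(x,y,z): return np.c_[q[0]+c*x-s*y,q[1]+s*x+c*y,np.full_like(x,z)]
def profile(im,n,x0,x1,z,dx=0,dy=0):
    """mean darkness profile along fixture y on the plate, for x0..x1"""
    g=im.mean(2); y=np.arange(-.034,.0341,.0005); out=np.zeros_like(y); xs=np.linspace(x0,x1,12)
    for x in xs:
        uv=proj(n,W(np.full_like(y,x+dx),y+dy,z)); out+=map_coordinates(g,[uv[:,1],uv[:,0]],order=1)/len(xs)
    return y,out
E
python3 - <<'E'
from prof import *
from fit import A
t=np.load("m1.npy").sum(2)
for n,cc in (("L",(680,302)),("R",(698,148))):
    cc=A(cc); yy,xx=np.mgrid[0:384,0:512]; m=(np.hypot(xx-cc[0],yy-cc[1])<8)
    w=np.clip(200-t,0,200)*m; P=ray("top",np.c_[xx[m],yy[m]],.1)[:,:2]; ww=w[m]/w[m].sum()
    mu=ww@P; C=(P-mu).T@((P-mu)*ww[:,None]); ev,V=np.linalg.eigh(C); v=V[:,1]*np.sign(V[0,1])
    print(n,np.sqrt(ev)*1e3,"angle",q[2]-np.arctan2(v[1],v[0]))
for n,f in (("top","m1.npy"),("side","m1s.npy")):
    im=np.load(f)
    for a,b in ((.086,.1),(.110,.122)):
        y,p=profile(im,n,a,b,.049); print(n,a,b,np.round(p[::4]).astype(int).tolist())
E
```

```text
L [ 4.15729623 11.98014393] angle 1.4906600833416528
R [ 4.06396345 11.9684334 ] angle 1.472221085707925
top 0.086 0.1 [237, 239, 239, 237, 224, 205, 206, 226, 238, 239, 229, 186, 180, 224, 239, 240, 240, 239, 240, 239, 230, 201, 199, 229, 239, 239, 225, 205, 190, 214, 238, 239, 240, 240, 222]
top 0.11 0.122 [241, 243, 243, 243, 243, 243, 243, 243, 243, 242, 234, 205, 201, 231, 242, 243, 243, 243, 243, 243, 236, 206, 198, 229, 242, 243, 243, 243, 243, 244, 244, 244, 244, 244, 224]
side 0.086 0.1 [230, 243, 231, 198, 153, 126, 143, 187, 229, 243, 218, 175, 163, 191, 224, 242, 246, 243, 242, 241, 212, 173, 166, 195, 217, 206, 164, 131, 140, 189, 229, 244, 246, 249, 239]
side 0.11 0.122 [234, 245, 247, 245, 243, 242, 243, 244, 245, 244, 229, 196, 175, 193, 229, 244, 246, 245, 246, 243, 226, 191, 173, 197, 233, 244, 244, 243, 242, 242, 242, 243, 245, 247, 242]
```

Run:
```python
from prof import *
from fit import A
def ang(w,cc):
    yy,xx=np.mgrid[0:384,0:512]; m=(np.hypot(xx-cc[0],yy-cc[1])<8); w=w*m
    P=ray("top",np.c_[xx[m],yy[m]],.1)[:,:2]; ww=w[m]/w[m].sum(); mu=ww@P; C=(P-mu).T@((P-mu)*ww[:,None]); ev,V=np.linalg.eigh(C); v=V[:,1]
    a=q[2]-np.arctan2(v[1],v[0]); return (a+.5)%np.pi-.5, np.sqrt(ev)*1e3
def sim(y0,th,cc,hub):
    g=np.array(np.meshgrid(np.linspace(-.021,.021,80),np.linspace(-.006,.006,30),np.linspace(.079,.105,20))).reshape(3,-1)
    x=-.15+np.cos(th)*g[0]+np.sin(th)*g[1]; y=y0-np.sin(th)*g[0]+np.cos(th)*g[1]
    Pw=W(x,y,0.); Pw[:,2]=g[2]
    if hub:
        r=np.random.default_rng(0); rr=.013*np.sqrt(r.random(20000)); t=r.random(20000)*6.283
        H=W(-.15+rr*np.cos(t),y0+rr*np.sin(t),0.); H[:,2]=.07+.01*r.random(20000); Pw=np.r_[Pw,H]
    uv=proj("top",Pw); big=np.zeros((3840,5120),np.uint8); ii=np.round((uv+.5)*10).astype(int); big[ii[:,1],ii[:,0]]=1
    big=cv2.morphologyEx(big,cv2.MORPH_CLOSE,np.ones((7,7))); w=cv2.resize(big.astype(float),(512,384),interpolation=cv2.INTER_AREA)
    return ang(w,cc)
for n,y0,cc,th0 in (("L",.042,(680,302),.5),("R",-.042,(698,148),.41)):
    cc=A(cc)
    for thr in (140,200,300): print(n,"meas",thr,ang(np.clip(thr-np.load("m1.npy").sum(2),0,thr)/thr,cc), ang(np.clip(thr-np.load("top0.npy").astype(float).sum(2),0,thr)/thr,cc))
    for th in (1.4,1.5,1.57,th0): print("  sim",th,[np.round(np.r_[sim(y0,th,cc,h)],3).tolist() if 0 else sim(y0,th,cc,h)[0].round(3) for h in(0,1)])
```

```text
L meas 140 (np.float64(1.4395651011965942), array([1.81898940e-09, 1.33707883e+01])) (np.float64(nan), array([nan, nan]))
L meas 200 (np.float64(1.4906600833416528), array([ 4.15729623, 11.98014393])) (np.float64(0.5243430304361278), array([ 3.67504405, 10.29586748]))
L meas 300 (np.float64(1.4910646663429947), array([ 5.5161395 , 11.73938694])) (np.float64(0.48719836561768404), array([ 4.67856391, 11.43510196]))
  sim 1.4 [np.float64(1.411), np.float64(1.432)]
  sim 1.5 [np.float64(1.512), np.float64(1.535)]
  sim 1.57 [np.float64(1.581), np.float64(1.604)]
  sim 0.5 [np.float64(0.494), np.float64(0.477)]
R meas 140 (np.float64(1.4427157668471162), array([ 2.1954157 , 13.78905555])) (np.float64(-0.1215128197016142), array([0., 0.]))
R meas 200 (np.float64(1.472221085707925), array([ 4.06396345, 11.9684334 ])) (np.float64(0.36252309668623517), array([ 3.520349  , 11.60882115]))
R meas 300 (np.float64(1.529137893505161), array([ 5.21983354, 12.09160937])) (np.float64(0.4263763330232355), array([ 4.78886837, 11.56121388]))
  sim 1.4 [np.float64(1.417), np.float64(1.451)]
  sim 1.5 [np.float64(1.517), np.float64(1.551)]
  sim 1.57 [np.float64(1.588), np.float64(1.621)]
  sim 0.41 [np.float64(0.402), np.float64(0.386)]<stdin>:5: RuntimeWarning: invalid value encountered in divide
```

Modelling the wing silhouette puts both knobs about 5° short of the stop, so turning back while still gripping dragged them. I'll re-grip each one, press it to the stop and open there without turning back.

```bash
python3 -c "
from h import *
go((.4755,-.1038,.155),-92)"
```

```text
t 13.20 tcp [0.532  0.0389 0.1768] zyaw -7.4 w 0.0799 F [-0.3  0.  -0.2] T [ 0.03 -0.01 -0.04]
 shift cm [14.88  2.18 -3.76]
 turn deg 84.6
```

```bash
python3 -m crank '{"gripper":[4,4,4,4,4,4,4,4,4,4],"translation":[[5,0,-1],[10,0,-3],[14.9,2,-3.8],[14.9,2.2,-3.8],[14.9,2.2,-3.8],[14.9,2.2,-3.8],[14.9,2.2,-3.8],[14.9,2.2,-3.8],[14.9,2.2,-3.8],[14.9,2.2,-3.8]],"turn":[10,20,30,40,50,60,70,80,84.5,84.5]}'
python3 -c "
from h import *
go((.4755,-.1038,.0855),-92)"
```

```text
t: 14.45
tcp_pos: [0.4752, -0.104, 0.1549]
orientation: [-0.036, -2.205, 2.205]
ft_force: [-0.2, 0.1, 0.1]
gripper_width: 0.04
t 14.45 tcp [ 0.4752 -0.104   0.1549] zyaw -91.9 w 0.0400 F [-0.2  0.1  0.1] T [0.   0.02 0.04]
 shift cm [-0.02  6.94 -0.02]
 turn deg 0.1
```

```bash
python3 -m crank '{"gripper":[4,4,4,4,0,0,0,0,0],"translation":[[0,4,0],[0,6.9,0],[0,6.9,0],[0,6.9,0],[0,6.9,0],[0,6.9,0],[0,6.9,0],[0,6.9,0],[0,6.9,0]],"turn":[0,0,0,0,0,0,0,0,0]}'
python3 -m crank '{"gripper":[0,0,0,0],"translation":[[0,0,0],[0,0,0],[0,0,0],[0,0,0]],"turn":[6,12,14,14]}'
python3 -c "
from h import *
go()"
```

```text
t: 15.58
tcp_pos: [0.4766, -0.1034, 0.0876]
orientation: [-0.039, -2.207, 2.206]
ft_force: [-0.6, 2.0, 5.9]
gripper_width: 0.0155
t: 16.08
tcp_pos: [0.4777, -0.1044, 0.0875]
orientation: [-0.295, -2.075, 2.076]
ft_force: [1.1, -0.4, 6.9]
gripper_width: 0.0154
t 16.07 tcp [ 0.4777 -0.1044  0.0875] zyaw -105.9 w 0.0154 F [ 1.1 -0.4  6.9] T [-0.06 -0.44  0.01]
```

```bash
python3 -m crank '{"gripper":[0,0,0],"translation":[[0,0,0],[0,0,0],[0,0,0]],"turn":[5,5,5]}'
python3 -c "
from h import *
go()"
python3 -m crank '{"gripper":[0,0,0],"translation":[[0,0,0],[0,0,0],[0,0,0]],"turn":[5,5,5]}'
python3 -c "
from h import *
go()"
```

```text
t: 16.45
tcp_pos: [0.4782, -0.1047, 0.0877]
orientation: [-0.374, -2.027, 2.03]
ft_force: [2.2, -1.0, 6.1]
gripper_width: 0.0159
t 16.45 tcp [ 0.4782 -0.1047  0.0877] zyaw -110.5 w 0.0159 F [ 2.2 -1.   6.1] T [-0.28 -0.46  0.88]
t: 16.82
tcp_pos: [0.4777, -0.1043, 0.0874]
orientation: [-0.45, -1.977, 1.981]
ft_force: [1.7, -0.6, 6.1]
gripper_width: 0.0158
t 16.82 tcp [ 0.4777 -0.1043  0.0874] zyaw -115.3 w 0.0158 F [ 1.7 -0.6  6.1] T [-0.04 -0.53  1.65]
```

```bash
python3 -m crank '{"gripper":[4,4,4,4,4,4,4],"translation":[[0,0,0],[0,0,0],[0,0,0],[0,-3,0],[0,-6,0],[0,-6.8,0],[0,-6.8,0]],"turn":[0,0,0,0,0,0,0]}'
python3 -c "
from h import *
go((.5598,-.1145,.155),-92)"
```

```text
t: 17.7
tcp_pos: [0.475, -0.1042, 0.1536]
orientation: [-0.454, -1.97, 1.97]
ft_force: [-0.3, 0.0, 0.0]
gripper_width: 0.04
t 17.70 tcp [ 0.475  -0.1042  0.1536] zyaw -115.9 w 0.0400 F [-0.3  0.   0. ] T [0.05 0.03 0.01]
 shift cm [-8.08 -0.13 -2.78]
 turn deg -23.9
```

```bash
python3 -m crank '{"gripper":[4,4,4,4,4,4],"translation":[[-5,0,-1.5],[-8.1,0,-2.8],[-8.1,0,-2.8],[-8.1,0,-2.8],[-8.1,0,-2.8],[-8.1,0,-2.8]],"turn":[-10,-20,-24,-24,-24,-24]}'
python3 -c "
from h import *
go((.5598,-.1145,.0855),-92)"
python3 -m crank '{"gripper":[4,4,4,4,0,0,0,0,0],"translation":[[0,4,0],[0,6.7,0],[0,6.7,0],[0,6.7,0],[0,6.7,0],[0,6.7,0],[0,6.7,0],[0,6.7,0],[0,6.7,0]],"turn":[0,0,0,0,0,0,0,0,0]}'
python3 -m crank '{"gripper":[0,0,0,0],"translation":[[0,0,0],[0,0,0],[0,0,0],[0,0,0]],"turn":[8,16,20,20]}'
python3 -c "
from h import *
go()"
```

```text
t: 18.45
tcp_pos: [0.5595, -0.1143, 0.1533]
orientation: [-0.036, -2.204, 2.204]
ft_force: [0.1, 0.3, 0.9]
gripper_width: 0.0398
t 18.45 tcp [ 0.5595 -0.1143  0.1533] zyaw -91.9 w 0.0398 F [0.1 0.3 0.9] T [0.02 0.01 0.01]
 shift cm [-0.04  6.78  0.02]
 turn deg 0.1
t: 19.58
tcp_pos: [0.5616, -0.1141, 0.0887]
orientation: [-0.04, -2.206, 2.206]
ft_force: [-1.0, 1.2, 6.9]
gripper_width: 0.0157
t: 20.08
tcp_pos: [0.5625, -0.1157, 0.0888]
orientation: [-0.387, -2.016, 2.023]
ft_force: [1.0, -3.3, 5.6]
gripper_width: 0.0156
t 20.07 tcp [ 0.5625 -0.1157  0.0888] zyaw -111.4 w 0.0156 F [ 1.  -3.3  5.6] T [-0.68 -0.08  1.84]
```

Tz is 1.84 N m, so the knob is at the stop. I'll open here without turning back, rise, and go to the finger rests.

```bash
python3 -m crank '{"gripper":[4,4,4,4,4,4,4],"translation":[[0,0,0],[0,0,0],[0,0,0],[0,-3,0],[0,-6,0],[0,-8,0],[0,-8,0]],"turn":[0,0,0,0,0,0,0]}'
python3 -c "
from h import *
go((.5352,.0391,.14),-7)"
```

```text
t: 20.95
tcp_pos: [0.5616, -0.1144, 0.1684]
orientation: [-0.394, -2.014, 2.013]
ft_force: [-0.0, -0.5, -0.5]
gripper_width: 0.0403
t 20.95 tcp [ 0.5616 -0.1144  0.1684] zyaw -111.9 w 0.0403 F [-0.  -0.5 -0.5] T [-0.05 -0.03  0.01]
 shift cm [  8.19   2.83 -13.25]
 turn deg 75.1
```

```bash
python3 -m crank '{"gripper":[8,8,8,8,8,8,8,8,8,8],"translation":[[0,0,-4],[4,0,-9],[8.2,0,-13.2],[8.2,1,-13.2],[8.2,1,-13.2],[8.2,1,-13.2],[8.2,1,-13.2],[8.2,1,-13.2],[8.2,1,-13.2],[8.2,1,-13.2]],"turn":[-10.5,-21,-31.5,-42,-52.5,-63,-73.5,-84,-94.5,-105]}'
python3 -m crank '{"gripper":[8,8],"translation":[[0,0,0],[0,0,0]],"turn":[0,0]}'
python3 - <<'E'
from prof import *
from fit import A
go((.5352,.0391,.033),-7)
T=np.mean([imaging.grab_frame("top") for _ in range(3)],0); np.save("m2.npy",T); t=T.sum(2)
for n,cc in (("L",(680,302)),("R",(698,148))):
    cc=A(cc); yy,xx=np.mgrid[0:384,0:512]; m=(np.hypot(xx-cc[0],yy-cc[1])<8)
    for thr in (200,300):
        w=np.clip(thr-t,0,thr)*m; P=ray("top",np.c_[xx[m],yy[m]],.1)[:,:2]; ww=w[m]/w[m].sum()
        mu=ww@P; C=(P-mu).T@((P-mu)*ww[:,None]); ev,V=np.linalg.eigh(C); v=V[:,1]*np.sign(V[0,1])
        print(n,np.sqrt(ev)*1e3,"angle",q[2]-np.arctan2(v[1],v[0]))
E
```

```text
t: 22.2
tcp_pos: [0.532, 0.0387, 0.155]
orientation: [-1.155, 1.296, -1.292]
ft_force: [0.3, 1.1, 0.3]
gripper_width: 0.08
t: 22.45
tcp_pos: [0.5327, 0.0387, 0.1559]
orientation: [-1.149, 1.301, -1.299]
ft_force: [0.8, 0.6, -0.1]
gripper_width: 0.0801
t 22.45 tcp [0.5327 0.0387 0.1559] zyaw -7.1 w 0.0801 F [ 0.8  0.6 -0.1] T [ 0.    0.02 -0.  ]
 shift cm [-0.07 12.29  0.26]
 turn deg -0.1
L [ 4.16636779 11.81428141] angle 1.5847333863948636
L [ 5.82984387 11.75406155] angle 1.636209474759925
R [ 4.28715237 11.64983   ] angle 1.5866756029052242
R [ 5.31250046 11.84956592] angle 1.6284894632088904
```

Both knobs now read 1.585 and 1.587, which is what a wing at the end stop should give. I'll descend over the finger rests.

```bash
python3 -m crank '{"gripper":[8,8,8,8,8,8],"translation":[[0,4,0.3],[0,8,0.3],[0,11,0.3],[0,12.3,0.3],[0,12.3,0.3],[0,12.3,0.3]],"turn":[0,0,0,0,0,0]}'
python3 -c "
from h import *
go((.536,.0391,.033),-7)"
python3 -m crank '{"gripper":[6.5,5,4.6,4.6,4.6],"translation":[[0,0,0],[0,0,0],[0,0,0],[0,0,0],[0,0,0]],"turn":[0,0,0,0,0]}'
python3 - <<'E'
from prof import *
go((.536,.0391,.033),-7)
for n in("top","side"):
    im=np.mean([imaging.grab_frame(n) for _ in range(3)],0); np.save("g_"+n+".npy",im)
    for a,b in ((.086,.1),(.110,.122)):
        y,p=profile(im,n,a,b,.049); print(n,a,b,np.round(p[::4]).astype(int).tolist())
E
```

```text
t: 23.35
tcp_pos: [0.5377, 0.0387, 0.0351]
orientation: [-1.147, 1.296, -1.298]
ft_force: [-0.8, 0.1, -1.3]
gripper_width: 0.08
t 23.35 tcp [0.5377 0.0387 0.0351] zyaw -6.9 w 0.0800 F [-0.8  0.1 -1.3] T [ 0.02 -0.01  0.04]
 shift cm [-0.02  0.21 -0.17]
 turn deg 0.1
t: 23.98
tcp_pos: [0.5357, 0.0385, 0.0337]
orientation: [-1.151, 1.298, -1.297]
ft_force: [-2.8, 0.5, 2.1]
gripper_width: 0.0459
t 23.98 tcp [0.5357 0.0385 0.0337] zyaw -6.9 w 0.0459 F [-2.8  0.5  2.1] T [0.09 0.6  0.08]
 shift cm [-0.06  0.07  0.02]
 turn deg 0.1
top 0.086 0.1 [238, 239, 240, 239, 229, 211, 196, 215, 237, 240, 230, 187, 182, 225, 240, 241, 240, 240, 240, 239, 230, 202, 200, 228, 226, 207, 209, 227, 238, 241, 241, 240, 241, 241, 223]
top 0.11 0.122 [242, 243, 244, 244, 243, 243, 244, 245, 246, 246, 239, 213, 210, 238, 247, 248, 249, 249, 249, 249, 243, 216, 209, 237, 248, 249, 249, 249, 249, 250, 249, 249, 250, 249, 231]
side 0.086 0.1 [230, 243, 236, 207, 159, 122, 133, 181, 228, 243, 218, 175, 162, 190, 224, 242, 246, 243, 244, 243, 214, 165, 131, 122, 118, 122, 146, 187, 223, 242, 247, 245, 244, 248, 239]
side 0.11 0.122 [234, 244, 246, 244, 243, 242, 243, 243, 244, 245, 235, 208, 189, 204, 235, 249, 252, 253, 252, 251, 239, 210, 195, 214, 243, 253, 253, 252, 252, 252, 252, 252, 253, 254, 250]
```

```bash
python3 -m crank '{"gripper":[4.6,4.6,4.3,4,3.8,3.6,3.6,3.6],"translation":[[0,0,-0.1],[0,0,-0.1],[0,0,-0.1],[0,0,-0.1],[0,0,-0.1],[0,0,-0.1],[0,0,-0.1],[0,0,-0.1]],"turn":[0,0,0,0,0,0,0,0]}'
cat >> prof.py <<'E'
def cents(im,n,x0=.086,x1=.1,z=.049):
    y,p=profile(im,n,x0,x1,z); d=np.clip(np.percentile(p,80)-3-p,0,None)
    m=(d>0)&(abs(y)<.0315); idx=np.flatnonzero(m); out=[]
    for g in np.split(idx,np.flatnonzero(np.diff(idx)>1)+1):
        if d[g].max()>8: out.append((round(float(d[g]@y[g]/d[g].sum()*1e3),2),len(g)*.5))
    return out
E
python3 - <<'E'
from prof import *
go()
m2=np.load("m2.npy"); print("rest top",cents(m2,"top"),cents(m2,"top",.11,.122)); print("rest side",cents(np.load("m1s.npy"),"side"))
print("4.6 top",cents(np.load("g_top.npy"),"top"))
P=[]
for n in("top","side"):
    im=np.mean([imaging.grab_frame(n) for _ in range(4)],0); np.save("h_"+n+".npy",im)
    print(n,cents(im,n),cents(im,n,.11,.122)); print(np.round(profile(im,n,.086,.1,.049)[1][::4]).astype(int).tolist())
    uv=proj(n,W(np.array([.1]),np.array([0.]),.049))[0].astype(int)
    P.append(cv2.resize(np.clip(im[uv[1]-18:uv[1]+18,uv[0]-20:uv[0]+20],0,255).astype(np.uint8),None,fx=9.5,fy=9.5,interpolation=cv2.INTER_CUBIC))
cv2.imwrite("pics/h.png",np.hstack(P)[:,:,::-1])
E
```

```text
t: 25.28
tcp_pos: [0.536, 0.0391, 0.0346]
orientation: [-1.148, 1.297, -1.298]
ft_force: [-3.3, 1.7, 5.4]
gripper_width: 0.0362
t 25.27 tcp [0.536  0.0391 0.0346] zyaw -6.9 w 0.0362 F [-3.3  1.7  5.4] T [ 0.26  0.6  -0.17]
rest top [(-23.09, 9.5), (-10.86, 8.0), (9.04, 7.5), (21.41, 9.0)] [(-10.89, 8.0), (9.27, 8.0)]
rest side [(-23.81, 13.5), (-10.23, 11.0), (16.34, 22.5)]
4.6 top [(-22.31, 9.5), (-10.86, 8.0), (12.87, 16.5)]
top [(-12.76, 14.0), (8.43, 9.0)] [(-10.97, 9.5), (9.27, 7.5)]
[238, 239, 240, 241, 241, 241, 240, 233, 219, 205, 189, 164, 174, 224, 240, 241, 240, 240, 240, 236, 220, 204, 209, 231, 240, 242, 243, 242, 241, 242, 241, 240, 240, 241, 223]
side [(-13.92, 17.5), (7.85, 16.5)] [(-12.54, 27.0), (9.83, 10.0)]
[228, 243, 243, 242, 244, 247, 235, 199, 146, 110, 103, 118, 151, 193, 227, 245, 247, 236, 215, 179, 130, 102, 124, 180, 223, 242, 242, 239, 238, 241, 244, 243, 243, 247, 239]
```

View pics/h.png

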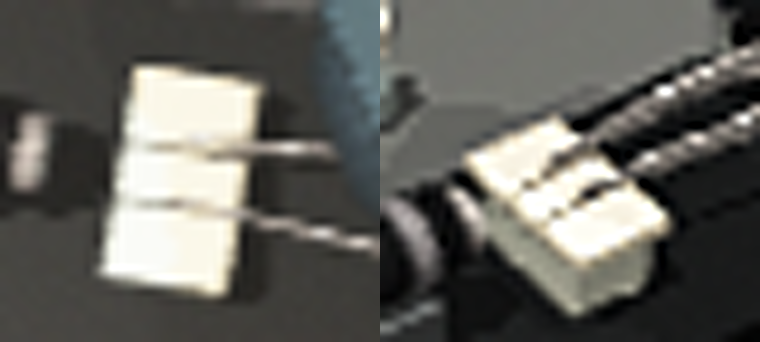

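The tips are closing onto the lines, but both sit about 2 mm toward the right (−y). The side force of −3.3 N agrees with that, so I'll shift the gripper left and trim the gap.

```bash
python3 -m crank '{"gripper":[3.6,3.58,3.56,3.56,3.56,3.56],"translation":[[0,0,-0.14],[0,0,-0.14],[0,0,-0.14],[0,0,-0.14],[0,0,-0.14],[0,0,-0.14]],"turn":[0,0,0,0,0,0]}'
cat > look.py <<'E'
from prof import *
import sys
go()
r=np.load("m2.npy")
im=np.mean([imaging.grab_frame("top") for _ in range(5)],0); np.save("l_top.npy",im)
y,a=profile(im,"top",.086,.099,.049); y,b=profile(r,"top",.110,.122,.049); _,a2=profile(im,"top",.110,.122,.049)
print("stub+line",cents(im,"top",.086,.099),"line only",cents(im,"top",.112,.122))
# tip location: track stub outside the plate edge-line zone, multiple x bands
for x0,x1 in((.070,.078),(.078,.083),(.086,.09),(.09,.095),(.095,.1),(.1,.104)):
    y,p=profile(im,"top",x0,x1,.052); s=p if x0>.083 else -p
    o=[]
    for lo,hi in((-.017,-.005),(.003,.015)):
        m=(y>=lo)&(y<=hi); d=np.clip(np.percentile(s[m],85)-s[m],0,None); o.append(round(float(d@y[m]/d.sum()*1e3),2))
    print(x0,x1,o)
E
python3 look.py
```

```text
t: 26.42
tcp_pos: [0.5355, 0.0392, 0.0346]
orientation: [-1.147, 1.295, -1.298]
ft_force: [-0.3, 0.2, 4.4]
gripper_width: 0.0358
t 26.43 tcp [0.5355 0.0392 0.0346] zyaw -6.9 w 0.0358 F [-0.3  0.2  4.4] T [ 0.31  0.03 -0.04]
stub+line [(-12.71, 14.0), (8.66, 9.0)] line only [(-13.12, 24.5), (9.43, 7.5)]
0.07 0.078 [-15.14, 10.35]
0.078 0.083 [-14.81, 9.13]
0.086 0.09 [-12.34, 8.6]
0.09 0.095 [-11.87, 9.11]
0.095 0.1 [-11.88, 8.97]
0.1 0.104 [-12.24, 8.59]
```

Run:
```python
from prof import *
P=[]
im=np.load("l_top.npy"); s=np.mean([imaging.grab_frame("side") for _ in range(4)],0); np.save("l_side.npy",s)
for n,i in(("top",im),("side",s)):
    # rectify plate into fixture frame: columns = fixture y from +35 to -35 mm, rows = x 130 to 60 mm, 5.5 px/mm
    yy=np.arange(.035,-.0351,-.00018); xx=np.arange(.13,.06,-.00018); X,Y=np.meshgrid(xx,yy,indexing="ij")
    uv=proj(n,W(X.ravel(),Y.ravel(),.049)).reshape(*X.shape,2).astype(np.float32)
    o=cv2.remap(np.clip(i,0,255).astype(np.uint8),uv[...,0],uv[...,1],cv2.INTER_CUBIC)
    P.append(o)
print(P[0].shape); cv2.imwrite("pics/r.png",np.hstack(P)[:,:,::-1])
for f in("m2.npy","l_top.npy"):
    for x in(.112,.122): print(f,x,np.round(profile(np.load(f),"top",x-.003,x+.003,.049)[1][::4]).astype(int).tolist())
```

```text
(389, 390, 3)
m2.npy 0.112 [241, 243, 243, 243, 243, 243, 242, 243, 243, 243, 232, 192, 200, 237, 242, 243, 243, 243, 243, 243, 234, 191, 194, 235, 242, 243, 243, 243, 244, 244, 244, 244, 244, 244, 221]
m2.npy 0.122 [235, 236, 234, 234, 234, 235, 235, 233, 235, 235, 221, 208, 201, 217, 233, 235, 236, 234, 235, 237, 224, 210, 202, 216, 233, 235, 237, 235, 236, 239, 238, 238, 237, 237, 230]
l_top.npy 0.112 [242, 243, 244, 244, 244, 244, 244, 244, 243, 241, 229, 192, 201, 239, 245, 247, 248, 248, 248, 249, 240, 203, 205, 242, 248, 249, 249, 249, 250, 249, 249, 250, 250, 249, 230]
l_top.npy 0.122 [236, 237, 235, 235, 235, 237, 238, 236, 239, 242, 231, 219, 213, 227, 241, 242, 243, 241, 242, 244, 233, 221, 214, 226, 241, 243, 244, 242, 242, 245, 245, 245, 244, 244, 237]
```

View pics/r.png

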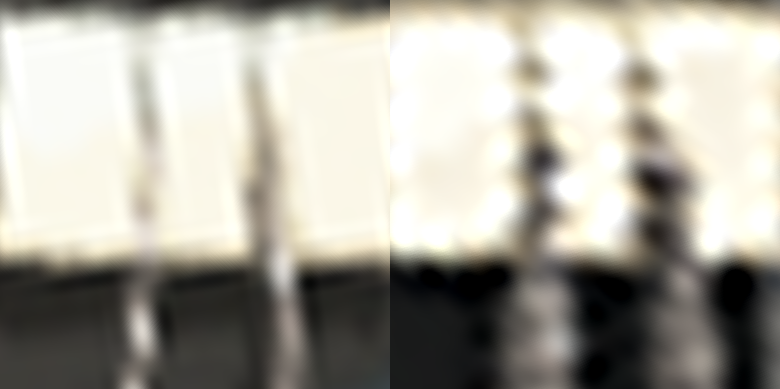

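The rectified top view shows the left tip on its line at column ≈147. The right tip is at ≈265 against its line at ≈256, so it looks about 1 mm outside. I'll measure the leg displacement from rest numerically, since each leg is rigid about its pivot.

```bash
cat > leg.py <<'E'
from prof import *
from scipy.optimize import least_squares
# model: 2 legs as bright bumps off the plate (x .06-.081), 3-bump gaussian centroid by peak window
def legs(im,win,z=.052,bands=((.064,.069),(.069,.074),(.074,.079))):
    out=[]
    for x0,x1 in bands:
        y,p=profile(im,"top",x0,x1,z); r=[]
        for c0 in win:
            m=abs(y-c0)<.0055; f=least_squares(lambda v:v[0]+v[3]*(y[m]-c0)+v[1]*np.exp(-((y[m]-v[2])/.0021)**2/2)-p[m],[60,100,c0,0],x_scale=[10,10,.001,1000]); r.append(round(f.x[2]*1e3,2))
        out.append(r)
    return np.array(out)
E
cat > cmp.py <<'E'
from leg import *
import sys
r=legs(np.load("m2.npy"),(-.0235,.0215)); l=legs(np.load(sys.argv[1]),(-.0148,.0098))
arm=np.array([196.5,201.5,206.5])
print("rest",r.tolist()); print("now",l.tolist()); d=(l-r)*(235/arm)[:,None]; print("tip displ",d.round(2).tolist(),d.mean(0).round(2))
E
python3 cmp.py l_top.npy
python3 - <<'E'
from prof import *
r=np.load("m2.npy")
for x0,x1 in((.086,.09),(.09,.095),(.095,.1),(.1,.104),(.112,.119)): print(x0,x1,"rest",cents(r,"top",x0,x1))
E
```

```text
rest [[-24.18, 21.65], [-23.49, 20.35], [-22.65, 20.83]]
now [[-16.77, 9.61], [-16.71, 10.04], [-16.04, 10.43]]
tip displ [[8.86, -14.4], [7.91, -12.02], [7.52, -11.84]] [  8.1  -12.75]
0.086 0.09 rest [(-22.56, 9.5), (-11.46, 6.5), (8.71, 7.0), (21.54, 9.0)]
0.09 0.095 rest [(-22.84, 9.0), (-10.76, 7.0), (9.3, 7.0), (21.41, 9.5)]
0.095 0.1 rest [(-23.74, 9.0), (-10.25, 8.0), (9.16, 9.0), (20.91, 8.0)]
0.1 0.104 rest [(-23.41, 10.0), (-10.86, 9.5), (8.36, 8.5), (20.72, 6.5)]
0.112 0.119 rest [(-10.76, 7.0), (9.41, 7.0)]
```

Both views agree that the left tip is on its line and the right tip is 1–2 mm outside. The fixture data also gives about 35.0 mm over the rests for the 20 mm gap, and I'm at 35.8. I'll close by 0.9 mm and shift 0.5 mm left.

```bash
python3 -m crank '{"gripper":[3.52,3.48,3.48,3.48,3.48,3.48],"translation":[[0,0,-0.05],[0,0,-0.05],[0,0,-0.05],[0,0,-0.05],[0,0,-0.05],[0,0,-0.05]],"turn":[0,0,0,0,0,0]}'
python3 look.py; python3 cmp.py l_top.npy
python3 - <<'E'
from prof import *
P=[]
im=np.load("l_top.npy"); s=np.mean([imaging.grab_frame("side") for _ in range(4)],0); np.save("l_side.npy",s)
yy=np.arange(.035,-.0351,-.00018); xx=np.arange(.13,.06,-.00018); X,Y=np.meshgrid(xx,yy,indexing="ij")
for n,i in(("top",im),("side",s)):
    uv=proj(n,W(X.ravel(),Y.ravel(),.049)).reshape(*X.shape,2).astype(np.float32)
    P.append(cv2.remap(np.clip(i,0,255).astype(np.uint8),uv[...,0],uv[...,1],cv2.INTER_LINEAR))
cv2.imwrite("pics/r2.png",np.hstack(P)[:,:,::-1])
E
```

```text
t: 27.62
tcp_pos: [0.5352, 0.0393, 0.0347]
orientation: [-1.147, 1.295, -1.298]
ft_force: [0.6, 0.6, 5.3]
gripper_width: 0.0352
t 27.62 tcp [0.5352 0.0393 0.0347] zyaw -6.9 w 0.0352 F [0.6 0.6 5.3] T [ 0.26 -0.07 -0.04]
stub+line [(-11.71, 11.0), (8.69, 9.0)] line only [(-13.25, 24.5), (9.42, 7.5)]
0.07 0.078 [-13.8, 10.33]
0.078 0.083 [-14.61, 9.16]
0.086 0.09 [-11.58, 8.8]
0.09 0.095 [-11.08, 9.15]
0.095 0.1 [-11.2, 9.03]
0.1 0.104 [-11.81, 8.59]
rest [[-24.18, 21.65], [-23.49, 20.35], [-22.65, 20.83]]
now [[-14.31, 9.56], [-13.96, 10.04], [-13.99, 10.42]]
tip displ [[11.8, -14.46], [11.11, -12.02], [9.86, -11.85]] [ 10.92 -12.78]
```

View pics/r2.png

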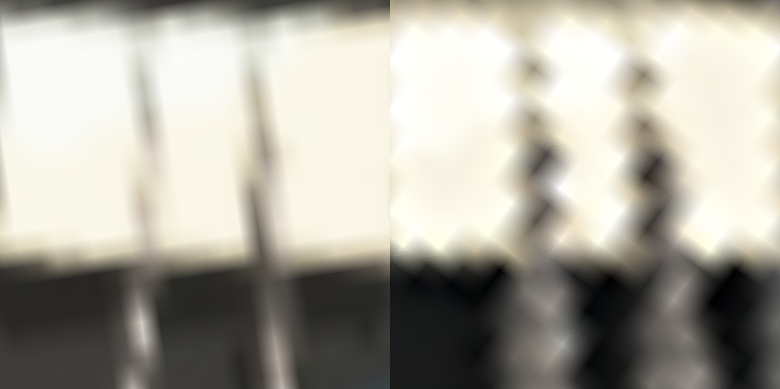

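In the side view both tips now sit the same amount from their lines: +11 px at (541, 155) and +12 px at (650, 168), where 13 px of parallax is expected. The top view gives tip stubs at 9.0 and −11.2 mm against lines at 9.3 and −10.9, which is on the lines once the 0.4 mm parallax is counted. I'll hold briefly, check it is steady, and hand in.

```bash
python3 -m crank '{"gripper":[3.48,3.48,3.48,3.48,3.48,3.48],"translation":[[0,0,0],[0,0,0],[0,0,0],[0,0,0],[0,0,0],[0,0,0]],"turn":[0,0,0,0,0,0]}'
python3 look.py | head -2; python3 -c "
from station import robot; print(robot.sign_off())"
```

```text
t: 28.82
tcp_pos: [0.5352, 0.0393, 0.0347]
orientation: [-1.147, 1.295, -1.298]
ft_force: [0.5, 1.8, 6.2]
gripper_width: 0.0352
t 28.82 tcp [0.5352 0.0393 0.0347] zyaw -6.9 w 0.0352 F [0.5 1.8 6.2] T [ 0.25 -0.1  -0.01]
stub+line [(-11.71, 11.0), (8.7, 9.0)] line only [(-13.26, 24.5), (9.43, 7.5)]
the job is handed in; nothing more can be done
None
```

The forceps are clamped, and I handed the job in at about 29 s with the gripper still holding the tips over their lines. As far as the cameras resolve, each tip is on its line.

- **Clamping:** On the first pass I turned the gripper back before letting go. A picture check put both knobs about 5° short, so I re-gripped each one, pressed it to its stop (1.7 and 1.8 N m) and opened there. Both wings then read about 1.58 rad, against 1.57 at the stop.
- **Squeeze:** The gripper reads 35.2 mm, almost no side force (0.5 N), and held steady over the last 1.2 s. The tips were never closed beyond this gap.
- **Tip position:** In both views the tips are on the lines to within about 0.5 mm, with a gap of roughly 20.3 mm.

**Where checks disagreed or fell short:**
- The stated 0.55 ratio with 49 mm at rest gives a gap of about 19 mm at this opening; the pictures and the "about 35 mm" figure agree better with 20 mm.
- The leg positions suggest the right tip is up to about 1 mm outside its line. The cameras resolve only about 3 mm per pixel, so I could not settle this.
- The "line only" reading for the right line was unusable in the last pictures, so I used its position measured before squeezing.
- The upward force stayed at 4–6 N during the squeeze. I put it down to the fingers rubbing on the rests, but did not check.
- I did not recheck the other items on the bench; all moves were planned clear of them.

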